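# Pop open the spectrophotometer's sample port

## Task

Get the spectrophotometer ready for a sample: with a fingertip, gently press the blue pad at the front of its dark sample-port lid once, fully in, and take the finger away upwards, so that the push-push latch lets go and the lid springs up. Do not press the lid down again, and leave everything else on the instrument and the bench where it stands. Keep clear and watch for a good second that the lid stays up by itself before you finish.

Things in the scene. Friction and masses are not known exactly. Their poses are not given: they have to be found in the camera images.
- spectro: bench spectrophotometer, immovable: light grey case 250 (x) x 340 (y) x 115 mm, level top, a 20 mm higher housing along its rear from x = +46 mm. Origin under the case's centre on the bench; -x to its front, +y to its left seen from the front, z up. Sample port and lid: left front part of the top; dark leaning display and key panel, up to 20 mm above the top: right front part (y -157 to -7 mm)
- port_lid (a joint): angle of the sample-port lid about its rear hinge, rad: 0 closed and latched; -0.088 pressed fully in (firm stop); released, it springs up to 1.30 in about 1 s, damped, and a spring keeps it there. Pressed in by over 4 mm at the pad and let go, the latch frees the lid (if less, it may stay latched); the open lid pushed fully down and let go latches again. The closed lid cannot be pulled open
- press_pad (a point): centre of the blue ribbed thumb pad (24 x 40 mm) on the lid's upper face, on its middle line, 16 mm behind its front edge, 69 mm ahead of the hinge; moves with the lid. Axes as the spectrophotometer's while the lid is closed; z is the face's outward normal. Pressing it straight down takes 3 to 4 N and goes 6 mm down to the stop. As the lid springs up this point swings up and back, away from the front
- lid_hinge (a point): middle of the lid's hinge line at its rear edge; the line runs along the spectrophotometer's y axis, 118 mm above the bench. The lid is a dark plate, 83 mm front to back, 70 wide, 12 thick; closed, its upper face lies 6 mm above the hinge line and 9 mm above the top of the case; fully pressed in, its front is still 1.5 mm above it
- latch_step (a joint): sideways place, in m, of the pin in the cam track of the push-push latch under the lid: 0 latched as at the start, about 0.002 with the lid pressed in, 0.005 after the first press and release (lid free), about 0.007 with the open lid pressed fully in again, 0.010 latched again
- cuvette: capped clear plastic cuvette standing on the instrument's top behind the display panel, 12.5 x 12.5 x 47 mm, blue cap; origin at the centre of its underside. Leave it standing
- cuvette_rack: white cuvette rack, 50 x 120 x 50 mm tall with the cuvettes in it, on the bench in front of the instrument; origin under its centre. Leave it
- dropper: small amber dropper bottle, 36 mm across, 85 mm tall, on the bench in front of the instrument; origin under its centre. Leave it
- petri_stack: stack of three closed petri dishes, 91 mm across, 45 mm tall, on the bench to the left of the instrument; origin under its centre. Leave it
- beaker: empty glass beaker, 68 mm across, 85 mm tall, on the bench in front of the instrument; origin under its centre. Leave it
- slide_box: green box for microscope slides, 100 x 85 x 33 mm, lying on the bench to the left of the instrument; origin under its centre. Leave it
- marker: marker pen with a blue cap, 128 mm long, 16 mm thick, lying on top of the instrument's rear housing; origin under its middle. Leave it

How it is judged:
On the way, in this order (a step that is already met when the one before it is completed fails the run):
1. the lid is pressed in by about 3 mm or more by the fingers (value of joint port_lid below -0.042 rad and contact force between the fingers and port_lid above 0.5 N), for 0.02 s.
2. the lid stands open by itself, untouched, for one second (value of joint port_lid above 1.1 rad and contact force between each of the fingers, the arm and port_lid below 0.1 N), for 1 s.
At the end, for the whole second after the job is handed in: the lid stands open and still at more than 1.1 rad, its latch released by a single press (latch_step between 4 and 6.2 mm), every loose thing within 20 mm of where it stood (value of joint port_lid above 1.1 rad and velocity of joint port_lid between -0.05 and 0.05 rad/s and value of joint latch_step above 0.004 m and not (value of joint latch_step above 0.0062 m) and distance of each of cuvette, cuvette_rack, dropper, petri_stack, beaker, slide_box, marker from where it was at the start of the episode below 0.02 m); the robot touches nothing.
It fails at once if the lid is pressed fully in a second time (value of joint latch_step above 0.0062 m).
It fails at once if the lid is pressed harder than 45 N (contact force between any of the fingers, the arm and port_lid above 45 N).
It fails at once if something else on the instrument or bench is lifted or moved by more than 20 mm (distance of any of cuvette, cuvette_rack, dropper, petri_stack, beaker, slide_box, marker from where it was at the start of the episode above 0.02 m).
It also fails if it takes over 32 s, if anything falls off the work surface, if the arm or the gripper's body presses on something with over 40 N, if the wrist force passes 120 N, or if a joint passes its speed limit or range.

## Robot

A 6-joint arm with a two-finger parallel gripper is mounted at the origin on the work surface. World frame = base frame: x ahead of the robot, y to its left, z up, the work surface at z = 0. Lengths are in m, angles in rad, forces in N, time in s.
With the tool pointing down it reaches from about 0.425 to 0.95 m from the base axis. Payload 3.5 kg.
Tool frame: the origin (TCP) lies at the very end of the fingers, on their centre line; the grasp point (between the pads) lies 19 mm behind it; z points along the fingers, y is the direction in which the jaws open and shut (so a half turn about z gives the same grasp; the last joint's range is limited). The gripper opens to 85 mm and grips with 20 to 120 N. Pads are 22 mm wide; open, the fingers measure 114 mm over their backs; the gripper's body (76 mm by 85 mm) begins 54 mm behind the grasp point. The pads swing forward as they close: fully open they stand 13 mm farther back than shut.
Start: joints at [-1.272, 0.286, 1.577, -0, 1.279, -0.15], TCP at [0.293, -0.608, 0.231] pointing down, gripper open.
Joint ranges: [-2.77, 2.77], [-0.9, 2.22], [0.21, 2.48], [-1.53, 4.67], [0.24, 2.81], [-2.84, 2.84]. Speed limits (rad/s): [2.79, 2.79, 3.14, 3.14, 3.14, 3.14].

## Interface

Orientations are given as a unit quaternion [x, y, z, w].
In Python, from plant import ctrl, eyes, ticket gives the robot as it stands.
- The arm moves only by the tool send_rows, never from a script. Its arguments are lists of equal length, an entry for each row: "translation": the shift along the tool's x, y, z in units of 30 mm (1.0 is 30 mm), a list of three; "rotation": the turn, a rotation vector about the tool's x, y, z in units of 5 degrees (1.0 is 5 degrees), a list of three; "grip": the finger opening in mm, from 0 to 85.4. A call has 1 to 5 rows; each row shifts and turns the commanded pose from where the row before left it, along the tool's axes as they then stand; what a row does not reach is not made up. A row lasts 1/8 s, in which the tool goes at most 62.5 mm and 10.7 degrees, less where a joint would pass 70% of its speed; a pose out of reach is approached as far as the arm can. A call is refused whole if a number of a shift passes 1 or a number of a turn 1, either way. A call with a gripper value outside its range is refused whole. The fingers move at their own pace and stop on an object; "squeeze" is the grip in N (left out, the last holds). Time passes only in rows, so rows that do not move let the fingers close. It gives the time, the measured TCP pose, the force and the opening at its end, in the units of the state.
- ctrl.get_state(): the state, without advancing time (a new reading comes with each control period).
- eyes.read_camera(name): name is "side" or "top"; returns a dict with "image" (420x560x3 uint8, blue, green, red), "mtx" (3x3 intrinsics, pixels), "xyz" and "orientation" of the camera in the world. Camera axes: x right, y down, z forward; pixel columns grow to the right and rows downward; lengths in m; the calibration is good to about 2 mm. A picture is of the moment at which its call begins. There is no depth.
- ticket.sign_off(): hands the job in, once; it reports no verdict.
The state is a dict: "time": time; "qpos": joint angles; "dq": joint speeds; "joint_efforts": joint torques, N m; "eef_pos": TCP position; "tcp_rot": TCP orientation; "contact_force": force on the tool from outside, world axes, zero at the start; "wrist_torque": the same for the moment, N m; "opening": opening from 0.0 (shut) to 1.0 (fully open).
Only numpy, scipy, OpenCV 4.12 (cv2) and the standard library are available. Lean on these libraries where they do the work, as an engineer would, in place of code of your own. Each camera call takes 0.05 s, during which the arm holds its last target. There are 200 camera calls.

## Working session

There is one attempt and no reset: what is moved stays moved. The work goes in short steps, Python scripts to look and compute and a tool call to move; the robot and the scene stay as the last step left them, time stands still between calls to the robot, and variables do not carry over. Pictures are saved under pics/ and viewed, about 8 in all and at most 12, crops included, and the job is handed in when it is done.

Besides the shell and the picture viewer there is one more tool, called after ">>>" as name(argument=value, ...), one argument or row to a line, values as JSON. send_rows: Moves the arm, as the interface text tells. Its arguments: {"type":"object","properties":{"translation":{"type":"array"},"rotation":{"type":"array"},"grip":{"type":"array"},"squeeze":{"type":"number"}},"required":["translation","rotation","grip"]}

```bash
ls; mkdir -p pics
python3 - <<'E'
from plant import ctrl, eyes
import cv2
for n in("side","top"):
    r=eyes.read_camera(n); cv2.imwrite(f"pics/{n}0.png",r["image"]); print(n,r["mtx"],r["xyz"],r["orientation"])
s=ctrl.get_state(); print(s)
E
```

```text
pics
side [[422.49418569   0.         280.46486259]
 [  0.         422.49418569 210.84460825]
 [  0.           0.           1.        ]] [ 0.36457235 -0.45062792  0.72281578] [ 0.92374844 -0.16968942  0.06372108 -0.33739287]
top [[401.84825625   0.         284.02721532]
 [  0.         401.84825625 206.84624855]
 [  0.           0.           1.        ]] [0.40828315 0.04366061 1.08220048] [ 0.70780693 -0.70248322  0.05092424 -0.05416084]
{'time': 0.1, 'qpos': array([-1.27198144e+00,  2.87108984e-01,  1.57805881e+00,  2.30456052e-05,
        1.27859120e+00, -1.49970524e-01]), 'dq': array([ 0.00174902, -0.00308005, -0.00432737,  0.00195861, -0.0018901 ,
       -0.00139072]), 'joint_efforts': array([ 7.86758228e-04, -4.07300699e+01, -2.93698311e+01, -1.06699731e-04,
        3.38136975e-03, -7.16611709e-06]), 'eef_pos': array([ 0.29273351, -0.60755173,  0.23004895]), 'tcp_rot': array([ 9.74929587e-01,  2.22510958e-01, -6.95369892e-05, -1.08098831e-03]), 'contact_force': array([ 0.16203529,  0.3329876 , -0.66304686]), 'wrist_torque': array([ 0.00224841, -0.00507165,  0.01111155]), 'opening': 0.9985914606074289}
```

View pics/top0.png

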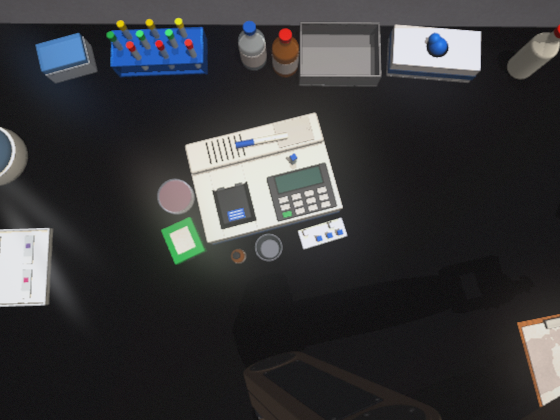

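View pics/side0.png

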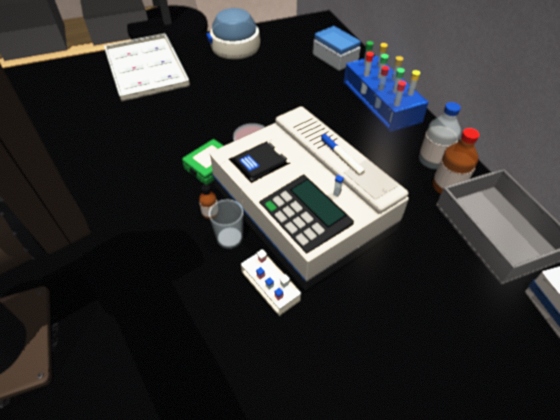

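The top view shows the pad at about (236,214) on the dark lid, with the display panel to its right. In the side view the pad is at about (250,163). The bottle, beaker and rack stand on the front side, towards the robot.

```bash
cat > h.py <<'E'
import numpy as np, cv2
from scipy.spatial.transform import Rotation as R
def ray(r,uv):
    d=R.from_quat(r["orientation"]).as_matrix()@np.linalg.solve(r["mtx"],[uv[0],uv[1],1]); return np.array(r["xyz"]),d
def onz(r,uv,z):
    o,d=ray(r,uv); return o+d*(z-o[2])/d[2]
def pad(img,c,w=18):
    x,y=c; s=img[y-w:y+w,x-w:x+w].astype(int)
    m=((s[...,0]>120)&(s[...,0]-s[...,2]>50)).astype(np.uint8)
    n,l,st,ce=cv2.connectedComponentsWithStats(m); k=1+np.argmax(st[1:,4])
    p=np.argwhere(l==k)[:,::-1].astype(np.float32)
    return ce[k]+[x-w,y-w], st[k], cv2.minAreaRect(p)
E
python3 - <<'E'
from plant import eyes
from h import *
t=eyes.read_camera("top"); s=eyes.read_camera("side")
pt,a,mr=pad(t["image"],(236,214)); ps,b,_=pad(s["image"],(250,163)); print(pt,a,mr,ps,b)
print("top@z",onz(t,pt,.124),"side@z",onz(s,ps,.124))
o1,d1=ray(t,pt);o2,d2=ray(s,ps)
k=np.linalg.lstsq(np.c_[d1,-d2],o2-o1,rcond=None)[0]; print("tri",o1+d1*k[0],o2+d2*k[1])
# front top edge of case, approx pixels
for uv in [(208,240),(341,208),(188,146),(321,115)]: print(uv,onz(t,uv,.115))
im=cv2.resize(t["image"][160:270,150:350],None,fx=4,fy=4,interpolation=cv2.INTER_CUBIC); cv2.imwrite("pics/tc.png",im)
E
```

```text
[235.86956522 214.06832298] [  9  12  19  13 161] ((17.79412078857422, 18.176471710205078), (10.429031372070312, 16.97749137878418), 75.96376037597656) [248.94444444 162.43333333] [  8  10  19  16 180]
top@z [0.53345111 0.16434404 0.124     ] side@z [0.5323854  0.16522968 0.124     ]
tri [0.53333185 0.16422906 0.12491293] [0.53216543 0.16442242 0.12478492]
(208, 240) [0.47123001 0.23094766 0.115     ]
(341, 208) [ 0.55137553 -0.089868    0.115     ]
(188, 146) [0.70483755 0.28924434 0.115     ]
(321, 115) [ 0.78783317 -0.04262974  0.115     ]
```

View pics/tc.png

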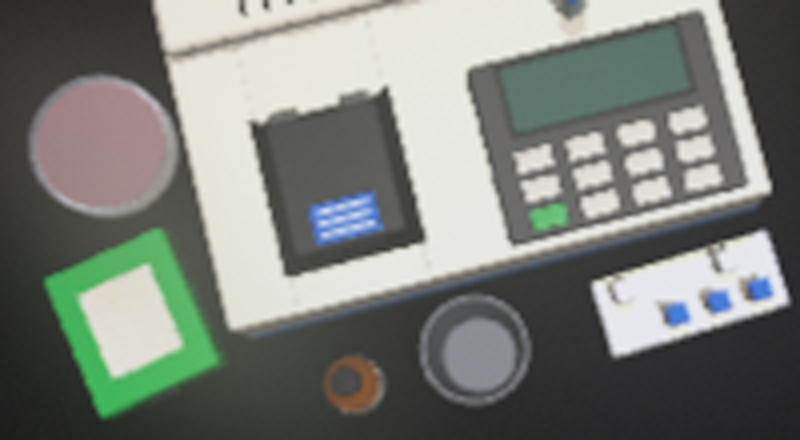

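>>> send_rows(
  translation=[
    [0.92,-0.98,0],
    [0.92,-0.98,0],
    [0.92,-0.98,0],
    [0.92,-0.98,0],
    [0.92,-0.98,0],
  ],
  rotation=[
    [0,0,0],
    [0,0,0],
    [0,0,0],
    [0,0,0],
    [0,0,0],
  ],
  grip=[0,0,0,0,0],
  squeeze=20,
)

```text
time: 0.82
eef_pos: [0.3536, -0.4144, 0.2311]
tcp_rot: [0.975, 0.222, 0.0, -0.0]
contact_force: [1.1, -0.3, -0.5]
opening: 0.003
```

>>> send_rows(
  translation=[
    [0.92,-0.98,0],
    [0.92,-0.98,0],
    [0.92,-0.98,0],
    [0.92,-0.98,0],
    [0.92,-0.98,0],
  ],
  rotation=[
    [0,0,0],
    [0,0,0],
    [0,0,0],
    [0,0,0],
    [0,0,0],
  ],
  grip=[0,0,0,0,0],
)

```text
time: 1.45
eef_pos: [0.4141, -0.2221, 0.2313]
tcp_rot: [0.975, 0.222, 0.0, 0.0]
contact_force: [-0.1, -0.1, -1.6]
opening: 0.005
```

>>> send_rows(
  translation=[
    [0.92,-0.98,0],
    [0.92,-0.98,0],
    [0.92,-0.98,0],
    [0.92,-0.98,0],
    [0.92,-0.98,0],
  ],
  rotation=[
    [0,0,0],
    [0,0,0],
    [0,0,0],
    [0,0,0],
    [0,0,0],
  ],
  grip=[0,0,0,0,0],
)

```text
time: 2.08
eef_pos: [0.4747, -0.0298, 0.2313]
tcp_rot: [0.975, 0.223, 0.0, 0.0]
contact_force: [-0.8, 0.4, -0.1]
opening: -0.003
```

>>> send_rows(
  translation=[
    [0.92,-0.98,0],
    [0.92,-0.98,0],
    [0.92,-0.98,0],
    [0.92,-0.98,0],
    [0,0,0],
  ],
  rotation=[
    [0,0,0],
    [0,0,0],
    [0,0,0],
    [0,0,0],
    [0,0,1],
  ],
  grip=[0,0,0,0,0],
)

```text
time: 2.7
eef_pos: [0.5231, 0.125, 0.2311]
tcp_rot: [0.984, 0.18, -0.0, -0.0]
contact_force: [-0.4, -0.6, 0.7]
opening: 0.001
```

>>> send_rows(
  translation=[
    [0,0,0],
    [0,0,0],
    [0,0,0],
  ],
  rotation=[
    [0,0,1],
    [0,0,0.3],
    [0,0,0],
  ],
  grip=[0,0,0],
)

```text
time: 3.08
eef_pos: [0.5229, 0.1226, 0.2313]
tcp_rot: [0.992, 0.124, -0.0, -0.0]
contact_force: [-0.0, -0.5, -1.1]
opening: 0.005
```

>>> send_rows(
  translation=[
    [0.33,-0.63,0],
    [0.33,-0.63,0],
    [0,0,1],
    [0,0,1],
    [0,0,0.2],
  ],
  rotation=[
    [0,0,0],
    [0,0,0],
    [0,0,0],
    [0,0,0],
    [0,0,0],
  ],
  grip=[0,0,0,0,0],
)

```text
time: 3.7
eef_pos: [0.5314, 0.1645, 0.1628]
tcp_rot: [0.992, 0.124, -0.003, -0.0]
contact_force: [-0.4, -0.2, 0.7]
opening: 0.002
```

Run:
```python
from plant import eyes,ctrl
from h import *
s=eyes.read_camera("side"); st=ctrl.get_state(); print(st["eef_pos"],st["contact_force"])
Rw=R.from_quat(s["orientation"]).as_matrix()
def proj(p):
    c=s["mtx"]@(Rw.T@(np.array(p)-s["xyz"])); return c[:2]/c[2]
print(proj(st["eef_pos"]),proj([.533,.1645,.124]))
im=cv2.resize(s["image"][90:240,170:370],None,fx=4,fy=4,interpolation=cv2.INTER_CUBIC); cv2.imwrite("pics/s1.png",im)
```

```text
[0.53191879 0.16441872 0.16345212] [ 0.58065828 -0.29641414  0.10242338]
[247.77577639 148.15737382] [249.34031712 162.58994196]
```

View pics/s1.png

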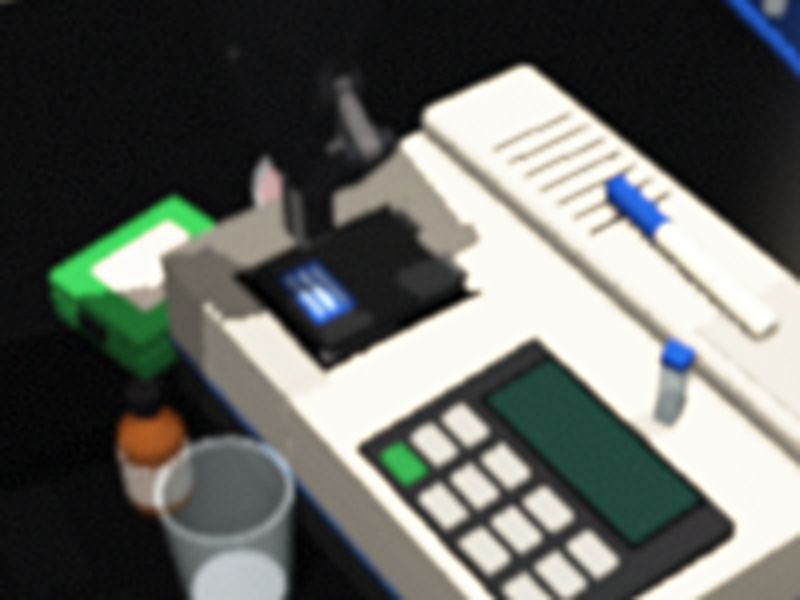

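The closed fingertip is in place about 40 mm above the pad. In the crop it is at (310,235), which is pixel (247,149) and matches the projected TCP. Next I descend slowly while watching the force.

>>> send_rows(
  translation=[
    [0,0,0.7],
    [0,0,0.4],
    [0,0,0.1],
    [0,0,0],
    [0,0,0],
  ],
  rotation=[
    [0,0,0],
    [0,0,0],
    [0,0,0],
    [0,0,0],
    [0,0,0],
  ],
  grip=[0,0,0,0,0],
)

```text
time: 4.38
eef_pos: [0.5335, 0.1643, 0.1303]
tcp_rot: [0.992, 0.124, 0.001, -0.0]
contact_force: [0.8, -0.4, -0.6]
opening: -0.0
```

>>> send_rows(
  translation=[
    [0,0,0.07],
    [0,0,0.07],
    [0,0,0],
  ],
  rotation=[
    [0,0,0],
    [0,0,0],
    [0,0,0],
  ],
  grip=[0,0,0],
)

```text
time: 4.75
eef_pos: [0.5327, 0.1641, 0.1248]
tcp_rot: [0.992, 0.124, -0.0, 0.0]
contact_force: [0.7, -0.8, -0.7]
opening: 0.002
```

>>> send_rows(
  translation=[
    [0,0,0.07],
    [0,0,0.07],
    [0,0,0],
  ],
  rotation=[
    [0,0,0],
    [0,0,0],
    [0,0,0],
  ],
  grip=[0,0,0],
)

```text
time: 5.12
eef_pos: [0.5329, 0.1642, 0.1211]
tcp_rot: [0.992, 0.124, -0.0, 0.0]
contact_force: [-2.5, -0.2, 3.5]
opening: 0.0
```

>>> send_rows(
  translation=[
    [0,0,0.07],
    [0,0,0],
  ],
  rotation=[
    [0,0,0],
    [0,0,0],
  ],
  grip=[0,0],
)

```text
time: 5.38
eef_pos: [0.5328, 0.1642, 0.1187]
tcp_rot: [0.992, 0.124, -0.0, 0.0]
contact_force: [-2.4, -0.9, 3.2]
opening: -0.0
```

Contact at 3.5 N. I continue in small steps to the stop.

>>> send_rows(
  translation=[
    [0,0,0.04],
    [0,0,0],
  ],
  rotation=[
    [0,0,0],
    [0,0,0],
  ],
  grip=[0,0],
)

```text
time: 5.62
eef_pos: [0.5328, 0.1642, 0.1183]
tcp_rot: [0.992, 0.124, -0.0, 0.0]
contact_force: [-4.8, -0.7, 6.7]
opening: -0.004
```

>>> send_rows(
  translation=[
    [0,0,0.03],
    [0,0,0],
  ],
  rotation=[
    [0,0,0],
    [0,0,0],
  ],
  grip=[0,0],
)

```text
time: 5.88
eef_pos: [0.5329, 0.1642, 0.1182]
tcp_rot: [0.992, 0.124, -0.0, 0.0]
contact_force: [-5.9, -1.1, 10.4]
opening: 0.002
```

The stop is reached: force up to 10 N with no further travel. I lift straight up, moving slightly toward the front.

>>> send_rows(
  translation=[
    [0,0,-0.7],
    [0,0,-1],
    [-0.3,0,-1],
    [-0.6,0,-1],
    [-0.6,0,-1],
  ],
  rotation=[
    [0,0,0],
    [0,0,0],
    [0,0,0],
    [0,0,0],
    [0,0,0],
  ],
  grip=[0,0,0,0,0],
)

```text
time: 6.5
eef_pos: [0.4891, 0.1531, 0.2578]
tcp_rot: [0.992, 0.124, 0.0, -0.0]
contact_force: [0.9, -0.3, 0.2]
opening: -0.0
```

>>> send_rows(
  translation=[
    [0,0.5,-1],
    [0,1,-0.5],
    [0,1,0],
    [0,1,0],
    [0,1,0],
  ],
  rotation=[
    [0,0,0],
    [0,0,0],
    [0,0,0],
    [0,0,0],
    [0,0,0],
  ],
  grip=[0,0,0,0,0],
)

```text
time: 7.12
eef_pos: [0.523, 0.0213, 0.302]
tcp_rot: [0.992, 0.124, 0.001, -0.0]
contact_force: [0.4, -0.2, -0.4]
opening: 0.002
```

>>> send_rows(
  translation=[
    [0,0,0],
    [0,0,0],
    [0,0,0],
    [0,0,0],
    [0,0,0],
  ],
  rotation=[
    [0,0,0],
    [0,0,0],
    [0,0,0],
    [0,0,0],
    [0,0,0],
  ],
  grip=[0,0,0,0,0],
)

```text
time: 7.75
eef_pos: [0.5224, 0.0228, 0.3028]
tcp_rot: [0.992, 0.124, 0.0, -0.0]
contact_force: [0.1, 0.2, 0.4]
opening: 0.002
```

Run:
```python
from plant import eyes,ctrl
from h import *
s=eyes.read_camera("side"); st=ctrl.get_state(); print(st["time"],st["eef_pos"],st["contact_force"])
cv2.imwrite("pics/s2.png",cv2.resize(s["image"][70:300,150:450],None,fx=2.6,fy=2.6,interpolation=cv2.INTER_CUBIC))
```

```text
7.8 [0.52241511 0.02263288 0.30281068] [ 0.07400785 -0.26388837 -0.60936636]
```

View pics/s2.png

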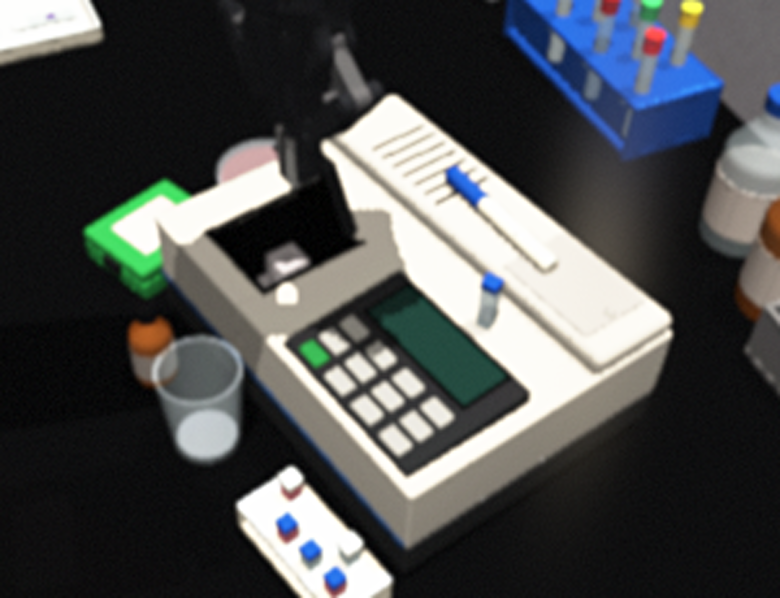

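The lid stands up: the open port is at crop (285,245) and the raised lid at (335,200). The cuvette, marker, rack, beaker and dropper are all in place. I wait with the arm still, then check once more.

>>> send_rows(
  translation=[
    [0,1,0],
    [0,1,0],
    [0,0,0],
    [0,0,0],
    [0,0,0],
  ],
  rotation=[
    [0,0,0],
    [0,0,0],
    [0,0,0],
    [0,0,0],
    [0,0,0],
  ],
  grip=[0,0,0,0,0],
)

```text
time: 8.43
eef_pos: [0.537, -0.0351, 0.3028]
tcp_rot: [0.992, 0.124, 0.0, -0.0]
contact_force: [0.5, -0.0, 0.6]
opening: -0.0
```

>>> send_rows(
  translation=[
    [0,0,0],
    [0,0,0],
    [0,0,0],
    [0,0,0],
    [0,0,0],
  ],
  rotation=[
    [0,0,0],
    [0,0,0],
    [0,0,0],
    [0,0,0],
    [0,0,0],
  ],
  grip=[0,0,0,0,0],
)

```text
time: 9.05
eef_pos: [0.5372, -0.0359, 0.3027]
tcp_rot: [0.992, 0.124, 0.0, 0.0]
contact_force: [0.0, -1.4, -0.5]
opening: 0.001
```

>>> send_rows(
  translation=[
    [0,0,0],
    [0,0,0],
    [0,0,0],
    [0,0,0],
    [0,0,0],
  ],
  rotation=[
    [0,0,0],
    [0,0,0],
    [0,0,0],
    [0,0,0],
    [0,0,0],
  ],
  grip=[0,0,0,0,0],
)

```text
time: 9.68
eef_pos: [0.5371, -0.0359, 0.3027]
tcp_rot: [0.992, 0.124, -0.0, -0.0]
contact_force: [-0.0, -0.2, -0.1]
opening: -0.004
```

Run:
```python
from plant import eyes,ctrl
from h import *
s=eyes.read_camera("side"); st=ctrl.get_state(); print(st["time"],st["eef_pos"],st["contact_force"])
cv2.imwrite("pics/s3.png",cv2.resize(s["image"][70:300,150:450],None,fx=2.6,fy=2.6,interpolation=cv2.INTER_CUBIC))
```

```text
9.725 [ 0.53714868 -0.03589529  0.30271861] [-0.34227672 -0.07020255  0.42375509]
```

View pics/s3.png

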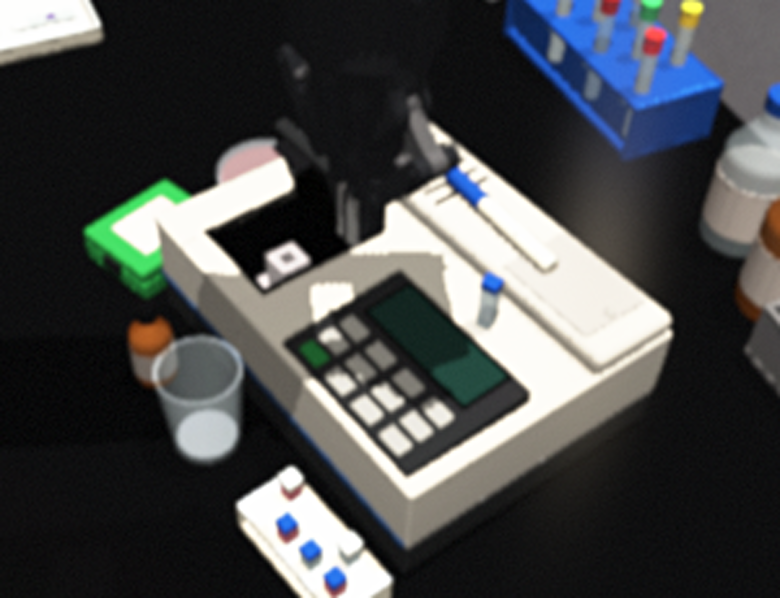

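The port is still open, with the cell holder visible at crop (288,258). The gripper hides the lid plate from this view but is well above it and to the right. Nothing else has moved.

```bash
python3 -c "
from plant import ticket; print(ticket.sign_off())"
```

```text
the job is handed in; nothing more can be done
None
```

I pressed the blue pad once with the closed fingertips and the lid sprang open. I then handed the job in at about 9.7 s of the 32 s allowed. The hand-in gave no verdict.

- **Press:** contact came at about 3.5 N. The stop was firm at TCP height 0.118 m, about 6 mm down, with about 12 N in total at the end. I then lifted the fingers straight up and moved clear to the right.
- **Lid:** a picture about 1.9 s after release shows it standing up. Another about 3.8 s after release shows the port still open, but by then the gripper hid the lid plate, so I judged the lid was still up from the open port. I could not read the lid angle or the latch position directly.
- **Surroundings:** by eye, everything visible in the last two pictures stands where it did. That covers the cuvette, marker, rack, dropper, beaker and slide box. The petri dishes are partly hidden behind the case. I did not measure any of these positions.
- **Contact at the end:** the force reading was back to sensor noise, under 1 N, so the robot is touching nothing.

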